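# Sift the brass collars into their case

### The arm

A 6-joint arm with a two-finger parallel gripper is mounted at the origin on the work surface. World frame = base frame: x ahead of the robot, y to its left, z up, the work surface at z = 0. Lengths are in m, angles in degrees, forces in N, time in s.
With the tool pointing down it reaches from about 0.4 to 0.825 m from the base axis. Payload 7 kg.
Tool frame: the origin (TCP) lies between the finger pads; the fingertips stand 22 mm ahead of it and the grasp point (between the pads) lies 3 mm ahead of it; z points along the fingers, y is the line along which they close (so a half turn about z gives the same grasp; the last joint's range is limited). The gripper opens to 88 mm and grips with 3 to 60 N. Pads are 19 mm wide; open, the fingers measure 130 mm over their backs; the gripper's body (78 mm by 193 mm) begins 47 mm behind the grasp point.
Start: joints at [91.163, 20.546, 0.682, 0, -70.136, -16.507], TCP at [0.179, 0.651, 0.249] pointing down, gripper open.
Joint ranges: [-176.03, 176.03], [-82.01, 121.73], [-58.28, 71.71], [-173.87, 95.51], [-174.79, -0.11], [-173.66, 173.66]. Speed limits (degrees/s): [136.94, 136.94, 172.46, 180, 180, 180].

### API

Orientations are given as [roll, pitch, yaw] about the fixed x, y, z axes, in that order (R = Rz(yaw) Ry(pitch) Rx(roll)).
In Python, from plant import ctrl gives the robot as it stands.
- The arm moves only by the tool apply_moves, never from a script. Its argument "targets" is a list of rows, each an object with "travel": the shift along the tool's x, y, z in mm, a list of three; "roll": the turn about the tool's z in degrees; "jaw": the finger opening in mm, from 0 to 87.6. In form: [{"travel": [tx, ty, tz], "roll": roll, "jaw": jaw}, ...]. A call has 1 to 10 rows; each row shifts and turns the commanded pose from where the row before left it, along the tool's axes as they then stand; what a row does not reach is not made up. A row lasts 1/10 s, in which the tool goes at most 50 mm and 8.59 degrees, less where a joint would pass 70% of its speed; a pose out of reach is approached as far as the arm can. A call with a gripper value outside its range is refused whole. The fingers move at their own pace and stop on an object; the grip force is fixed at half the most. Time passes only in rows, so rows that do not move let the fingers close. It gives the time, the measured TCP pose, the force, the opening and the grip force at its end, in the units of the state.
- ctrl.get_obs(): the state, without advancing time (a new reading comes with each control period).
- ctrl.snapshot(name): name is "scene" or "side" or "wrist"; returns the picture (480x640x3 uint8, red, green, blue); there is no depth.
- ctrl.calibration(name): a dict with "K" (3x3 intrinsics, pixels), "extrinsics" (4x4, takes a point from camera to world coordinates); the wrist camera has in their place "hand_eye" (4x4, takes a point from camera to tool coordinates, whose origin is the TCP and whose axes are the flange's). Camera axes: x right, y down, z forward; pixel columns grow to the right and rows downward; lengths in m; the calibration is good to about 2 mm. A picture is of the moment at which its call begins: read the wrist's pose just before it. calibration takes no time and is no camera call.
- ctrl.close_job(): hands the job in; it is judged then, once.
The state is a dict: "clock": time; "joint_pos": joint angles; "qvel": joint speeds; "tau": joint torques, N m; "tool_pos": TCP position; "orientation": TCP orientation; "force": force on the tool from outside, world axes, zero at the start; "moment": the same for the moment, N m; "opening": finger opening in m; "gripper_force": force on a finger pad.
Only numpy, scipy, OpenCV 4.12 (cv2) and the standard library are available. Lean on these libraries where they do the work, as an engineer would, in place of code of your own. Each camera call takes 0.05 s, during which the arm holds its last target. There are 200 camera calls.

### The job

Lift the sieve by its handle and, keeping it level, shake it side to side over the open black case until all five small brass collars have fallen into the case and only the two large wooden caps are left in the sieve. Then set the sieve down in the middle of the red mat, let go, and fold the case's lid fully shut. Do not touch the collars or caps with the fingers, and leave everything else on the bench where it is.

Things in the scene. Friction and masses are not known exactly. Their poses are not given: they have to be found in the camera images.
- sieve_grip (a point): Centre of the sieve's carry handle, a dark wooden bar with brass ends, above the sieve's middle. The bar runs along this point's x: 138 long (120 free between its brackets), 14 wide (y), 24 tall; grip it from above, closing along y. Hold it with some 30 to 60 N (a much harder squeeze makes it buzz and the collars creep). This point is half-way up the bar, 85 above the sieve's underside.
- sieve: Loose steel basket, about 0.55 kg, standing at the start on the middle or the right-hand place; origin at the centre of its underside, z up. 128 (x) by 146 (y) outside, walls 36 tall, 4 thick. Its floor is three level bars along x, 18 wide, 5 thick, at y = -38, 0, 38; the slots between them are 20 wide, those beside the walls 22, all 120 long.
- sieve_floor (a point): Centre of the top of the sieve's floor, 5 above its underside. The floor is slippery (friction 0.24 to 0.36): collars on the bars stay while the sieve speeds up or slows sideways by less than about 2 m/s2, and slide into the slots when it is shaken along its y by 30 to 60 mm at 4 m/s2 or more, for some seconds.
- collar0: Small brass collar, one of five alike: solid cylinder 14 in diameter, 8 tall, 10 g; origin at the centre of its underside. Starts lying flat on a bar of the sieve's floor.
- collar1: Small brass collar, one of five alike: solid cylinder 14 in diameter, 8 tall, 10 g; origin at the centre of its underside. Starts lying flat on a bar of the sieve's floor.
- collar2: Small brass collar, one of five alike: solid cylinder 14 in diameter, 8 tall, 10 g; origin at the centre of its underside. Starts lying flat on a bar of the sieve's floor.
- collar3: Small brass collar, one of five alike: solid cylinder 14 in diameter, 8 tall, 10 g; origin at the centre of its underside. Starts lying flat on a bar of the sieve's floor.
- collar4: Small brass collar, one of five alike: solid cylinder 14 in diameter, 8 tall, 10 g; origin at the centre of its underside. Starts lying flat on a bar of the sieve's floor.
- cap0: Large turned wooden end cap, one of two alike: disc 48 in diameter, 10 tall, 25 g, with a brass dot; origin at the centre of its underside. Starts lying on the sieve's floor; too large for the slots.
- cap1: Large turned wooden end cap, one of two alike: disc 48 in diameter, 10 tall, 25 g, with a brass dot; origin at the centre of its underside. Starts lying on the sieve's floor; too large for the slots.
- case: Black open box fixed to the table, 160 (its x) by 210 (its y) outside, 50 tall, walls and floor 5 thick; origin at the centre of its underside, z up. Its lid is hinged along the top of its +x side, which faces away to the left (+y of the world, within 0.2 rad).
- lid (a joint): Angle of the case's lid: 0 = shut flat on the case, 1.57 = upright, up to 1.9 = leaning back, away from the case. Starts open, 1.66 to 1.88. It turns freely with a damped hinge: leaning back it stays open (it may sink back to 1.9), pushed past upright to below about 1.4 it falls shut by itself in about a second.
- lid_edge (a point): Middle of the lid's free edge, half-way through its thickness. The lid is a flat black plate 160 (hinge to free edge) by 210 (along the hinge), 8 thick, 0.18 kg. With the lid open this edge is about 205 above the table.
- lid_hinge (a point): Middle of the lid's hinge line, at the top of the case's +x side (50 above the table); the line runs along the case's y.
- mat: Thin red mat fixed to the table, 170 (x) by 160 (y), 4 thick; origin at the centre of its underside. It lies on whichever of the middle and right-hand places the sieve does not stand on.
- knife: Bystander: folded brass pocket knife, 126 x 16 x 10, lying between the case and the middle place; origin on its underside. Leave alone.
- water: Bystander: clear bottle with green cap, 62 diameter, 200 tall, standing at the back; origin on its underside. Leave alone.
- spray: Bystander: small clear spray bottle with white head, 44 diameter, 141 tall, standing at the back; origin on its underside. Leave alone.
- oil: Bystander: amber glass jar with dark lid, 52 diameter, 85 tall, standing at the back right; origin on its underside. Leave alone.
- hammer: Bystander: hammer lying at the front right, near the robot; origin on its underside. Leave alone.
- brush: Bystander: brush lying at the right; origin on its underside. Leave alone.
Things that resemble listed ones, but are neither listed nor needed, are in the scene too. Of the things shaped like the mat, the red one is meant. What is shaped like the cap0 but pink or turquoise is not meant.

How it is judged (in metres and radians):
On the way, in this order (a step that is already met when the one before it is completed fails the run):
1. the sieve is lifted clear of the table with all five collars and both caps still in it (height (world z) of sieve_grip above 0.11 m and x of collar0 in the frame of sieve_grip between -0.06 and 0.06 m and y of collar0 in the frame of sieve_grip between -0.069 and 0.069 m and z of collar0 in the frame of sieve_grip between -0.083 and -0.045 m and x of collar1 in the frame of sieve_grip between -0.06 and 0.06 m and y of collar1 in the frame of sieve_grip between -0.069 and 0.069 m and z of collar1 in the frame of sieve_grip between -0.083 and -0.045 m and x of collar2 in the frame of sieve_grip between -0.06 and 0.06 m and y of collar2 in the frame of sieve_grip between -0.069 and 0.069 m and z of collar2 in the frame of sieve_grip between -0.083 and -0.045 m and x of collar3 in the frame of sieve_grip between -0.06 and 0.06 m and y of collar3 in the frame of sieve_grip between -0.069 and 0.069 m and z of collar3 in the frame of sieve_grip between -0.083 and -0.045 m and x of collar4 in the frame of sieve_grip between -0.06 and 0.06 m and y of collar4 in the frame of sieve_grip between -0.069 and 0.069 m and z of collar4 in the frame of sieve_grip between -0.083 and -0.045 m and x of cap0 in the frame of sieve_grip between -0.06 and 0.06 m and y of cap0 in the frame of sieve_grip between -0.069 and 0.069 m and z of cap0 in the frame of sieve_grip between -0.083 and -0.045 m and x of cap1 in the frame of sieve_grip between -0.06 and 0.06 m and y of cap1 in the frame of sieve_grip between -0.069 and 0.069 m and z of cap1 in the frame of sieve_grip between -0.083 and -0.045 m), for 0.1 s.
2. all five collars are in the case and both caps still in the sieve, which is held up above the case's rim (height (world z) of sieve_grip above 0.13 m and x of collar0 in the frame of case between -0.076 and 0.076 m and y of collar0 in the frame of case between -0.101 and 0.101 m and z of collar0 in the frame of case between 0 and 0.046 m and x of collar1 in the frame of case between -0.076 and 0.076 m and y of collar1 in the frame of case between -0.101 and 0.101 m and z of collar1 in the frame of case between 0 and 0.046 m and x of collar2 in the frame of case between -0.076 and 0.076 m and y of collar2 in the frame of case between -0.101 and 0.101 m and z of collar2 in the frame of case between 0 and 0.046 m and x of collar3 in the frame of case between -0.076 and 0.076 m and y of collar3 in the frame of case between -0.101 and 0.101 m and z of collar3 in the frame of case between 0 and 0.046 m and x of collar4 in the frame of case between -0.076 and 0.076 m and y of collar4 in the frame of case between -0.101 and 0.101 m and z of collar4 in the frame of case between 0 and 0.046 m and x of cap0 in the frame of sieve_grip between -0.06 and 0.06 m and y of cap0 in the frame of sieve_grip between -0.069 and 0.069 m and z of cap0 in the frame of sieve_grip between -0.083 and -0.045 m and x of cap1 in the frame of sieve_grip between -0.06 and 0.06 m and y of cap1 in the frame of sieve_grip between -0.069 and 0.069 m and z of cap1 in the frame of sieve_grip between -0.083 and -0.045 m), for 0.2 s.
3. the sieve stands on the red mat with both caps in it, the lid still open (horizontal distance between sieve_grip and mat below 0.03 m and angle between sieve_grip's own z axis and vertical below 0.06 rad and height (world z) of sieve_grip between 0.084 and 0.094 m and x of cap0 in the frame of sieve_grip between -0.06 and 0.06 m and y of cap0 in the frame of sieve_grip between -0.069 and 0.069 m and z of cap0 in the frame of sieve_grip between -0.083 and -0.045 m and x of cap1 in the frame of sieve_grip between -0.06 and 0.06 m and y of cap1 in the frame of sieve_grip between -0.069 and 0.069 m and z of cap1 in the frame of sieve_grip between -0.083 and -0.045 m and value of joint lid above 1.4 rad), for 0.2 s.
At the end, for the whole second after the job is handed in: All five collars lie in the case; both caps lie in the sieve; the sieve stands level on the red mat with its centre within 30 mm of the mat's centre; the lid is shut (under 0.06 rad) (horizontal distance between sieve_grip and mat below 0.03 m and angle between sieve_grip's own z axis and vertical below 0.06 rad and height (world z) of sieve_grip between 0.084 and 0.094 m and x of cap0 in the frame of sieve_grip between -0.06 and 0.06 m and y of cap0 in the frame of sieve_grip between -0.069 and 0.069 m and z of cap0 in the frame of sieve_grip between -0.083 and -0.045 m and x of cap1 in the frame of sieve_grip between -0.06 and 0.06 m and y of cap1 in the frame of sieve_grip between -0.069 and 0.069 m and z of cap1 in the frame of sieve_grip between -0.083 and -0.045 m and x of collar0 in the frame of case between -0.076 and 0.076 m and y of collar0 in the frame of case between -0.101 and 0.101 m and z of collar0 in the frame of case between 0 and 0.046 m and x of collar1 in the frame of case between -0.076 and 0.076 m and y of collar1 in the frame of case between -0.101 and 0.101 m and z of collar1 in the frame of case between 0 and 0.046 m and x of collar2 in the frame of case between -0.076 and 0.076 m and y of collar2 in the frame of case between -0.101 and 0.101 m and z of collar2 in the frame of case between 0 and 0.046 m and x of collar3 in the frame of case between -0.076 and 0.076 m and y of collar3 in the frame of case between -0.101 and 0.101 m and z of collar3 in the frame of case between 0 and 0.046 m and x of collar4 in the frame of case between -0.076 and 0.076 m and y of collar4 in the frame of case between -0.101 and 0.101 m and z of collar4 in the frame of case between 0 and 0.046 m and value of joint lid below 0.06 rad); the robot touches nothing.
It fails at once if the sieve is tipped more than 0.45 rad (angle between sieve_grip's own z axis and vertical above 0.45 rad).
It fails at once if the fingers press on a collar or cap (contact force between the fingers and collar0 above 1 N or contact force between the fingers and collar1 above 1 N or contact force between the fingers and collar2 above 1 N or contact force between the fingers and collar3 above 1 N or contact force between the fingers and collar4 above 1 N or contact force between the fingers and cap0 above 1 N or contact force between the fingers and cap1 above 1 N).
It fails at once if a bystander is moved more than 40 mm (distance of any of knife, water, spray, oil, hammer, brush from where it was at the start of the episode above 0.04 m).
It also fails if it takes over 69 s, if anything falls off the work surface, if the arm or the gripper's body presses on something with over 40 N, if the wrist force passes 120 N, or if a joint passes its speed limit or range.

## Working session

There is one attempt and no reset: what is moved stays moved. The work goes in short steps, Python scripts to look and compute and a tool call to move; the robot and the scene stay as the last step left them, time stands still between calls to the robot, and variables do not carry over. Pictures are saved under pics/ and viewed, at most 10 in all, crops included, and the job is handed in when it is done.

Besides the shell and the picture viewer there is one more tool, called after ">>>" by a JSON object that holds its "op" and its "data", one argument or row to a line. apply_moves: Moves the arm, as the interface text tells. Its arguments: {"type":"object","properties":{"targets":{"type":"array","items":{"type":"object","properties":{"travel":{"type":"array","items":{"type":"number"}},"roll":{"type":"number"},"jaw":{"type":"number"}}}}},"required":["targets"]}

```bash
mkdir -p pics; ls; python3 - <<'E'
from plant import ctrl
import cv2,numpy as np
print(ctrl.get_obs())
for n in ("scene","side"):
    im=ctrl.snapshot(n); cv2.imwrite(f"pics/{n}0.png",im[:,:,::-1])
    c=ctrl.calibration(n); print(n,np.round(c["K"],1).tolist(),np.round(c["extrinsics"],3).tolist())
print(np.round(ctrl.calibration("wrist")["hand_eye"],3).tolist())
E
```

```text
pics
{'clock': 0.0, 'joint_pos': array([ 9.11618122e+01,  2.05919334e+01,  6.33989935e-01, -2.11387162e-02,
       -7.01375740e+01, -1.65083440e+01]), 'qvel': array([-0.04277934, -0.11796471,  0.01624677,  0.10219188, -0.02592526,
       -0.02758778]), 'tau': array([ 1.12222126e-03, -5.82722318e+01,  2.93054867e+01,  6.99725077e+00,
        6.98208998e-03, -1.50906371e-04]), 'tool_pos': array([0.17852393, 0.65048221, 0.24761549]), 'orientation': array([ 1.79902773e+02, -8.09194456e-03, -1.53537237e+01]), 'force': array([0.402641  , 0.91455373, 0.07867182]), 'moment': array([0.01339817, 0.07220634, 0.06710276]), 'gripper_force': 0.0, 'opening': 0.08776270527736425}
scene [[506.4, 0.0, 324.1], [0.0, 506.4, 244.1], [0.0, 0.0, 1.0]] [[0.376, 0.751, -0.543, 1.117], [0.927, -0.314, 0.207, -0.344], [-0.015, -0.581, -0.814, 1.009], [0.0, 0.0, 0.0, 1.0]]
side [[474.3, 0.0, 317.9], [0.0, 474.3, 235.9], [0.0, 0.0, 1.0]] [[0.833, -0.352, 0.427, 0.045], [-0.553, -0.529, 0.644, -0.834], [-0.001, -0.772, -0.635, 0.788], [0.0, 0.0, 0.0, 1.0]]
[[-0.0, -0.967, -0.254, 0.067], [1.0, -0.001, 0.0, -0.002], [-0.0, -0.254, 0.967, -0.136], [0.0, 0.0, 0.0, 1.0]]
```

View pics/scene0.png

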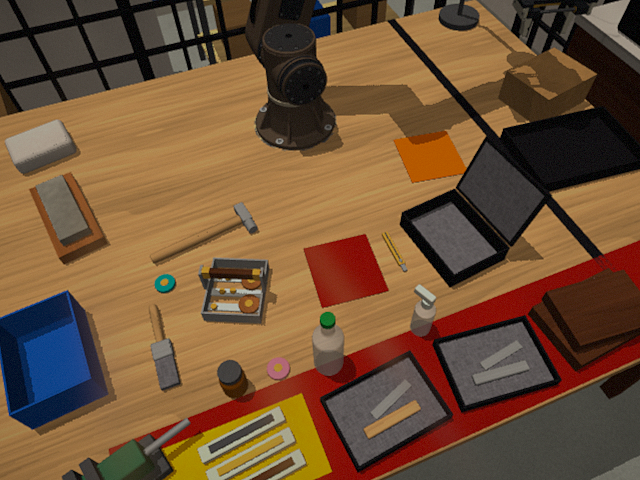

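View pics/side0.png

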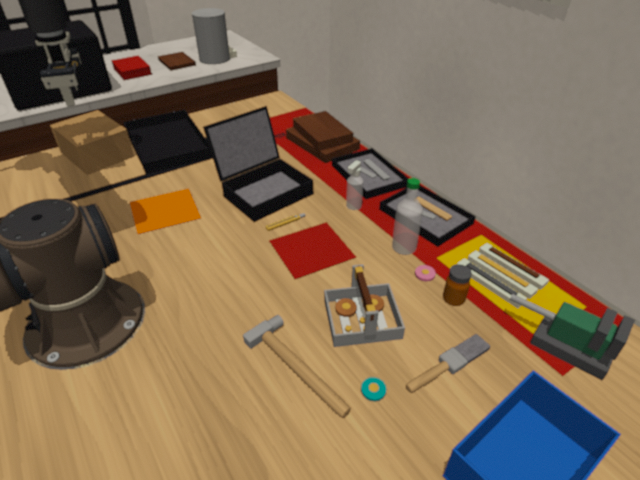

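The scene shows the sieve at (236,290), the red mat at (345,268), and the case with its upright lid at (455,235), with the knife at (395,252). 
Candidates:
- **Mats:** red (345,268) and orange (430,155). The red one is meant. The red strip at the back is a table runner.
- **Discs:** turquoise (165,284) and pink (278,369) are decoys. The brown caps lie in the sieve.
- **Boxes:** the black one with the hinged lid fits the description. The flat tray at (570,148) has no lid.

I'll confirm these in one enlarged view.

```bash
cat > h.py <<'E'
from plant import ctrl
import cv2,numpy as np
def ray(n,uv):
    c=ctrl.calibration(n);E=np.array(c["extrinsics"]) if n!="wrist" else tool()@np.array(c["hand_eye"])
    d=E[:3,:3]@np.linalg.inv(np.array(c["K"]))@[uv[0],uv[1],1.]
    return E[:3,3],d
def onz(n,uv,z):
    o,d=ray(n,uv); return o+d*(z-o[2])/d[2]
def tri(a,uva,b,uvb):
    o1,d1=ray(a,uva);o2,d2=ray(b,uvb)
    t=np.linalg.lstsq(np.c_[d1,-d2],o2-o1,rcond=None)[0]
    p,q=o1+d1*t[0],o2+d2*t[1]; return (p+q)/2,np.linalg.norm(p-q)
def tool():
    from scipy.spatial.transform import Rotation as R
    s=ctrl.get_obs();T=np.eye(4);T[:3,:3]=R.from_euler("xyz",s["orientation"],degrees=True).as_matrix();T[:3,3]=s["tool_pos"];return T
E
python3 - <<'E'
from h import *
a=cv2.imread("pics/scene0.png");b=cv2.imread("pics/side0.png")
def crop(im,x,y,w,h): return cv2.resize(im[y:y+h,x:x+w],(400,300),interpolation=cv2.INTER_CUBIC)
o=np.vstack([np.hstack([crop(a,185,240,100,75+0),crop(b,310,255,100,75)]),np.hstack([crop(a,390,130,200,150),crop(b,190,100,160,120)])])
cv2.imwrite("pics/c1.png",o)
for n,im,z,box in(("scene",a,.004,(295,225,395,310)),("side",b,.004,(262,218,362,280))):
    hsv=cv2.cvtColor(im,cv2.COLOR_BGR2HSV);m=cv2.inRange(hsv,(0,150,60),(6,255,255))|cv2.inRange(hsv,(174,150,60),(180,255,255))
    k=np.zeros_like(m);k[box[1]:box[3],box[0]:box[2]]=255;m&=k
    r=cv2.findContours(m,0,2)[0];r=max(r,key=cv2.contourArea)
    q=np.array([onz(n,p[0],z)[:2] for p in r],np.float32);print(n,cv2.minAreaRect(q))
E
```

```text
scene ((0.5304006934165955, -0.0717567726969719), (0.157747283577919, 0.16878853738307953), 83.59430694580078)
side ((0.5304018259048462, -0.07265473902225494), (0.15527242422103882, 0.16506890952587128), 83.31976318359375)
```

View pics/c1.png

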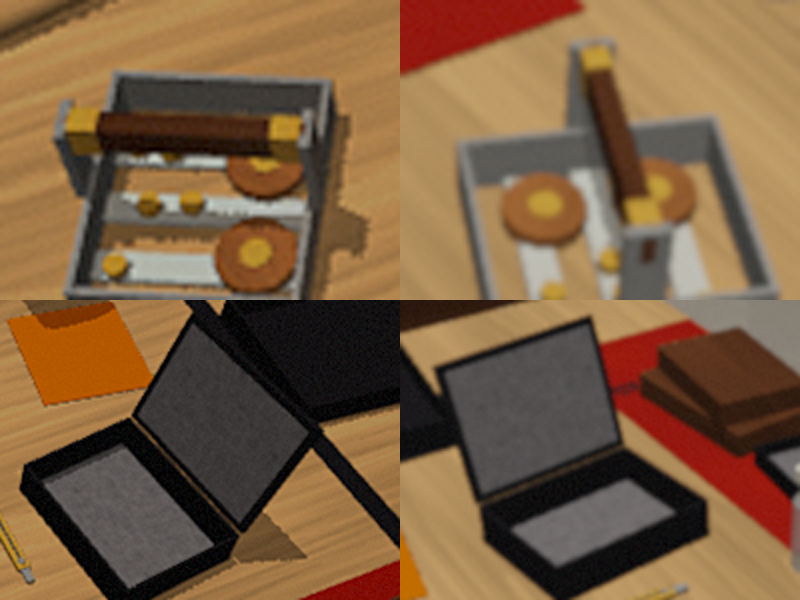

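The crop confirms the sieve with its handle bar, two brown caps and brass collars on its bars, and the case with its hinged lid standing open. Next I'll triangulate the handle ends and the case corners.

```bash
python3 - <<'E'
from h import *
a=tri("scene",(256.5,273.5),"side",(359.5,270));b=tri("scene",(205.5,271.5),"side",(370.8,307.5))
print(a,b,(a[0]+b[0])/2,np.degrees(np.arctan2(*(a[0]-b[0])[1::-1])))
for n,P in(("scene",[(401,214),(457,272),(510,246),(454,189)]),("side",[(223,180),(255,209),(312,179),(279,159)])):
    q=np.array([onz(n,p,.05)[:2] for p in P],np.float32);print(n,q.round(3).tolist(),cv2.minAreaRect(q))
print(tri("scene",(486,139),"side",(206,127)),tri("scene",(549,196),"side",(266,108)))
# collars/knife/spray
print(onz("scene",(385,235),0.01),onz("scene",(405,269),0.01),onz("scene",(424,330),0),onz("scene",(328,368),0))
E
```

```text
(array([ 0.52183416, -0.27433618,  0.09364293]), np.float64(0.00020711406805847327)) (array([ 0.47503972, -0.37304485,  0.09530471]), np.float64(0.002424505920192687)) [ 0.49843694 -0.32369051  0.09447382] 64.63595321510617
scene [[0.4659999907016754, 0.10499999672174454], [0.6620000004768372, 0.14399999380111694], [0.6470000147819519, 0.2930000126361847], [0.4449999928474426, 0.2639999985694885]] ((0.5564360022544861, 0.19883635640144348), (0.20614279806613922, 0.1604439914226532), 8.081586837768555)
side [[0.45399999618530273, 0.27300000190734863], [0.4650000035762787, 0.09799999743700027], [0.6690000295639038, 0.13699999451637268], [0.6460000276565552, 0.28700000047683716]] ((0.5615075826644897, 0.19276131689548492), (0.20625945925712585, 0.1758374720811844), 3.9734513759613037)
(array([0.44490643, 0.31537165, 0.19958815]), np.float64(0.0014545380396293454)) (array([0.64257046, 0.34260155, 0.19595767]), np.float64(0.0027870830808669517))
[0.48231567 0.05743498 0.01      ] [0.58927057 0.05694625 0.01      ] [0.74036312 0.02634701 0.        ] [ 0.74071033 -0.19975615  0.        ]
```

```bash
cat >> h.py <<'E'
def plan(wps,start=None,vmax=40,acc=10,jaw=87):
    """wps: list of (x,y,z,yaw) in m,deg; spline path, trapezoid speed; prints rows of 10"""
    from scipy.interpolate import PchipInterpolator
    s=ctrl.get_obs(); p0=start if start is not None else [*s["tool_pos"],s["orientation"][2]]
    W=np.array([p0,*wps],float); W[:,3]=np.degrees(np.unwrap(np.radians(W[:,3])))
    L=np.r_[0,np.cumsum(np.maximum(np.linalg.norm(np.diff(W[:,:3],axis=0),axis=1)*1000,5*abs(np.diff(W[:,3]))))]
    f=PchipInterpolator(L,W) if len(W)>2 else (lambda t:W[0]+(W[1]-W[0])*t/L[-1])
    t,v,S=0,0,[]
    while L[-1]-t>1e-6:
        v=min(v+acc,vmax,max(acc/2,np.sqrt(2*acc*(L[-1]-t))-acc/2)); t=min(t+v,L[-1]); S.append(f(t))
    c=W[0].copy(); rows=[]
    for p in S:
        y=np.radians(c[3]); X=np.array([np.cos(y),np.sin(y),0]);Y=np.array([np.sin(y),-np.cos(y),0])
        d=(p[:3]-c[:3])*1000; r=[round(X@d),round(Y@d),round(-d[2])]; rr=round(c[3]-p[3],1)
        c[:3]+=(X*r[0]+Y*r[1]-np.array([0,0,r[2]]))/1000; c[3]-=rr
        rows.append((r,rr))
    for i in range(0,len(rows),10): print(" | ".join(f"{r},{rr}" for r,rr in rows[i:i+10]))
    print("end",c.round(4).tolist(),len(rows))
E
python3 - <<'E'
from h import *
plan([(.36,.48,.33,-40),(.55,.10,.33,-80),(.49,-.32,.25,-115.4)],start=[.179,.651,.249,-15.34])
E
```

```text
[9, 3, -4],0.9 | [18, 7, -9],1.9 | [27, 10, -13],2.9 | [37, 12, -17],3.7 | [37, 12, -15],3.8 | [36, 10, -12],3.8 | [37, 11, -8],3.7 | [36, 10, -3],3.8 | [37, 9, 0],3.8 | [39, 7, 0],3.8
[42, 5, 0],3.8 | [42, 3, 0],3.9 | [43, 2, 0],3.8 | [42, 1, 0],3.9 | [42, 1, 0],3.8 | [41, 1, 0],3.7 | [39, 2, 0],3.7 | [38, 4, 0],3.6 | [37, 7, 0],3.5 | [37, 6, 2],3.5
[38, 4, 3],3.4 | [38, 2, 5],3.4 | [39, 2, 7],3.4 | [38, 0, 7],3.3 | [40, -1, 9],3.3 | [40, -1, 10],3.2 | [40, -2, 10],3.1 | [41, -1, 11],3.1 | [31, -2, 8],2.3 | [21, -1, 5],1.5
[10, 0, 3],0.7 | [1, 0, 0],0.1
end [0.49, -0.3198, 0.25, -115.44] 32
```

>>> {"op": "apply_moves", "data": {
  "targets": [
    {"travel": [9, 3, -4], "roll": 0.9, "jaw": 87},
    {"travel": [18, 7, -9], "roll": 1.9, "jaw": 87},
    {"travel": [27, 10, -13], "roll": 2.9, "jaw": 87},
    {"travel": [37, 12, -17], "roll": 3.7, "jaw": 87},
    {"travel": [37, 12, -15], "roll": 3.8, "jaw": 87},
    {"travel": [36, 10, -12], "roll": 3.8, "jaw": 87},
    {"travel": [37, 11, -8], "roll": 3.7, "jaw": 87},
    {"travel": [36, 10, -3], "roll": 3.8, "jaw": 87},
    {"travel": [37, 9, 0], "roll": 3.8, "jaw": 87},
    {"travel": [39, 7, 0], "roll": 3.8, "jaw": 87}
  ]
}}

```text
clock: 1.1
tool_pos: [0.4061, 0.4156, 0.3308]
orientation: [-179.9, 0.0, -47.7]
force: [1.2, -0.2, -0.2]
opening: 0.0869
gripper_force: 0.0
```

>>> {"op": "apply_moves", "data": {
  "targets": [
    {"travel": [42, 5, 0], "roll": 3.8, "jaw": 87},
    {"travel": [42, 3, 0], "roll": 3.9, "jaw": 87},
    {"travel": [43, 2, 0], "roll": 3.8, "jaw": 87},
    {"travel": [42, 1, 0], "roll": 3.9, "jaw": 87},
    {"travel": [42, 1, 0], "roll": 3.8, "jaw": 87},
    {"travel": [41, 1, 0], "roll": 3.7, "jaw": 87},
    {"travel": [39, 2, 0], "roll": 3.7, "jaw": 87},
    {"travel": [38, 4, 0], "roll": 3.6, "jaw": 87},
    {"travel": [37, 7, 0], "roll": 3.5, "jaw": 87},
    {"travel": [37, 6, 2], "roll": 3.5, "jaw": 87}
  ]
}}

```text
clock: 2.1
tool_pos: [0.5492, 0.0473, 0.3286]
orientation: [-179.9, 0.0, -84.9]
force: [0.3, -0.4, 0.3]
opening: 0.0869
gripper_force: 0.0
```

>>> {"op": "apply_moves", "data": {
  "targets": [
    {"travel": [38, 4, 3], "roll": 3.4, "jaw": 87},
    {"travel": [38, 2, 5], "roll": 3.4, "jaw": 87},
    {"travel": [39, 2, 7], "roll": 3.4, "jaw": 87},
    {"travel": [38, 0, 7], "roll": 3.3, "jaw": 87},
    {"travel": [40, -1, 9], "roll": 3.3, "jaw": 87},
    {"travel": [40, -1, 10], "roll": 3.2, "jaw": 87},
    {"travel": [40, -2, 10], "roll": 3.1, "jaw": 87},
    {"travel": [41, -1, 11], "roll": 3.1, "jaw": 87},
    {"travel": [31, -2, 8], "roll": 2.3, "jaw": 87},
    {"travel": [21, -1, 5], "roll": 1.5, "jaw": 87}
  ]
}}

```text
clock: 3.1
tool_pos: [0.4921, -0.3127, 0.2527]
orientation: [180.0, -0.0, -115.0]
force: [-0.2, 0.6, -0.1]
opening: 0.0866
gripper_force: 0.0
```

>>> {"op": "apply_moves", "data": {
  "targets": [
    {"travel": [10, 0, 3], "roll": 0.7, "jaw": 87},
    {"travel": [0, 0, 0], "roll": 0, "jaw": 87},
    {"travel": [0, 0, 0], "roll": 0, "jaw": 87}
  ]
}}

```text
clock: 3.4
tool_pos: [0.4898, -0.3192, 0.2502]
orientation: [-180.0, 0.0, -115.4]
force: [-1.1, -0.1, 0.6]
opening: 0.0871
gripper_force: 0.0
```

```bash
python3 - <<'E'
from h import *
s=ctrl.get_obs();print(s["clock"],s["tool_pos"],s["orientation"])
cv2.imwrite("pics/w1.png",ctrl.snapshot("wrist")[:,:,::-1])
E
```

```text
3.4 [ 0.48977434 -0.31915931  0.25023573] [-1.79953827e+02  7.32349945e-03 -1.15387628e+02]
```

View pics/w1.png

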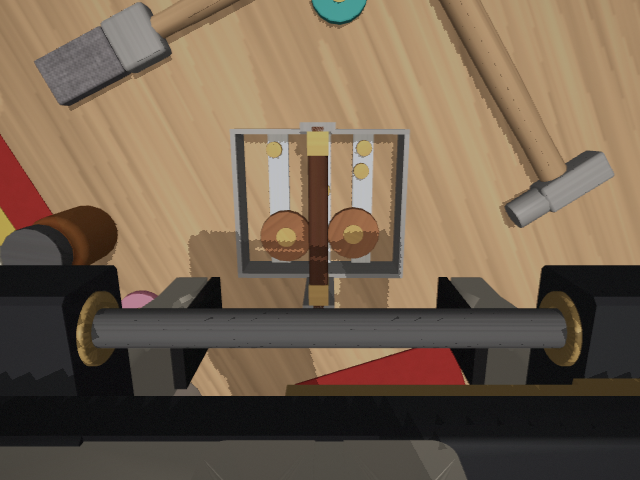

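The wrist view shows the handle from (317,131) to (318,305), nearly parallel to the tool x axis, with the collars and caps on the floor below it.

```bash
python3 - <<'E'
from h import *
im=cv2.imread("pics/w1.png").astype(int)
for r in (165,190,215,240,265,280):
    row=im[r,290:345]; print(r,[290+i for i in range(55) if row[i,2]<110 and row[i,2]>row[i,0]*1.7][::1][0:1],[290+i for i in range(55) if row[i,2]<110 and row[i,2]>row[i,0]*1.7][-1:])
a=onz("wrist",(317.5,131),.097);b=onz("wrist",(318,305),.097);print(a,b,np.linalg.norm(a-b),(a+b)/2,np.degrees(np.arctan2(*(a-b)[1::-1])))
E
```

```text
165 [307] [327]
190 [308] [327]
215 [298] [335]
240 [296] [344]
265 [310] [327]
280 [310] [327]
[ 0.46932105 -0.37822078  0.097     ] [ 0.52366203 -0.26472719  0.097     ] 0.12583218098831095 [ 0.49649154 -0.32147398  0.097     ] -115.58519949337172
```

>>> {"op": "apply_moves", "data": {
  "targets": [
    {"travel": [0, -4, 15], "roll": 0, "jaw": 87},
    {"travel": [0, -4, 25], "roll": 0, "jaw": 87},
    {"travel": [0, 0, 30], "roll": 0, "jaw": 87},
    {"travel": [0, 0, 30], "roll": 0, "jaw": 80},
    {"travel": [0, 0, 25], "roll": 0, "jaw": 60},
    {"travel": [0, 0, 20], "roll": 0, "jaw": 50},
    {"travel": [0, 0, 11], "roll": 0, "jaw": 45},
    {"travel": [0, 0, 6], "roll": 0, "jaw": 40},
    {"travel": [0, 0, 0], "roll": 0, "jaw": 34},
    {"travel": [0, 0, 0], "roll": 0, "jaw": 30}
  ]
}}

```text
clock: 4.45
tool_pos: [0.498, -0.3224, 0.0886]
orientation: [-179.9, 0.0, -115.3]
force: [0.0, 0.3, -0.3]
opening: 0.0374
gripper_force: 0.0
```

>>> {"op": "apply_moves", "data": {
  "targets": [
    {"travel": [0, 0, 0], "roll": 0, "jaw": 26},
    {"travel": [0, 0, 0], "roll": 0, "jaw": 23},
    {"travel": [0, 0, 0], "roll": 0, "jaw": 20},
    {"travel": [0, 0, 0], "roll": 0, "jaw": 18},
    {"travel": [0, 0, 0], "roll": 0, "jaw": 16},
    {"travel": [0, 0, 0], "roll": 0, "jaw": 14},
    {"travel": [0, 0, 0], "roll": 0, "jaw": 12},
    {"travel": [0, 0, 0], "roll": 0, "jaw": 5},
    {"travel": [0, 0, 0], "roll": 0, "jaw": 0},
    {"travel": [0, 0, 0], "roll": 0, "jaw": 0}
  ]
}}

```text
clock: 5.45
tool_pos: [0.497, -0.3224, 0.0875]
orientation: [180.0, -0.0, -115.4]
force: [-1.7, 0.6, 2.6]
opening: 0.0141
gripper_force: 30.0
```

```bash
python3 - <<'E'
from h import *
plan([(.497,-.322,.19,-115.4)],start=[.497,-.322,.088,-115.4],vmax=20,acc=4)
plan([(.53,-.06,.195,-98),(.557,.197,.19,-82)],start=[.497,-.322,.19,-115.4],vmax=28,acc=4)
E
```

```text
[0, 0, -4],0.0 | [0, 0, -8],0.0 | [0, 0, -12],0.0 | [0, 0, -16],0.0 | [0, 0, -20],0.0 | [0, 0, -16],0.0 | [0, 0, -13],0.0 | [0, 0, -8],0.0 | [0, 0, -4],0.0 | [0, 0, -1],0.0
end [0.497, -0.322, 0.19, -115.4] 10
[-4, 1, 0],-0.3 | [-7, 3, 0],-0.5 | [-12, 3, -1],-0.8 | [-15, 5, 0],-1.1 | [-20, 5, -1],-1.3 | [-23, 6, -1],-1.6 | [-27, 6, 0],-1.9 | [-28, 5, -1],-1.9 | [-27, 4, 0],-1.8 | [-28, 4, -1],-1.8
[-28, 2, 0],-1.8 | [-28, 2, 0],-1.8 | [-28, 1, 0],-1.8 | [-28, 1, 0],-1.8 | [-28, -1, 0],-1.8 | [-28, -1, 1],-1.7 | [-28, -2, 0],-1.7 | [-28, -3, 1],-1.8 | [-26, -4, 1],-1.6 | [-22, -3, 0],-1.4
[-19, -4, 1],-1.1 | [-14, -3, 0],-0.9 | [-10, -2, 1],-0.6 | [-7, -1, 0],-0.4 | [-2, -1, 0],-0.2 | [-1, 0, 0],-0.0
end [0.5569, 0.1975, 0.19, -82.0] 26
```

>>> {"op": "apply_moves", "data": {
  "targets": [
    {"travel": [0, 0, -4], "roll": 0, "jaw": 0},
    {"travel": [0, 0, -8], "roll": 0, "jaw": 0},
    {"travel": [0, 0, -12], "roll": 0, "jaw": 0},
    {"travel": [0, 0, -16], "roll": 0, "jaw": 0},
    {"travel": [0, 0, -20], "roll": 0, "jaw": 0},
    {"travel": [0, 0, -16], "roll": 0, "jaw": 0},
    {"travel": [0, 0, -13], "roll": 0, "jaw": 0},
    {"travel": [0, 0, -8], "roll": 0, "jaw": 0},
    {"travel": [0, 0, -4], "roll": 0, "jaw": 0},
    {"travel": [0, 0, -1], "roll": 0, "jaw": 0}
  ]
}}

```text
clock: 6.45
tool_pos: [0.4972, -0.3223, 0.1897]
orientation: [180.0, 0.0, -115.3]
force: [1.4, -0.9, -6.4]
opening: 0.0138
gripper_force: 30.0
```

```bash
python3 - <<'E'
from h import *
s=ctrl.get_obs();print(s["tool_pos"],s["orientation"],s["force"])
a=ctrl.snapshot("side");b=ctrl.snapshot("wrist")
o=np.hstack([cv2.resize(a[170:370,270:470],(400,400)),cv2.resize(b[100:350,200:450],(400,400))])
cv2.imwrite("pics/l1.png",o[:,:,::-1])
E
```

```text
[ 0.49716276 -0.32230413  0.18965624] [ 1.79997096e+02  8.76254087e-03 -1.15347629e+02] [ 1.43949578 -0.91607517 -6.43411804]
```

View pics/l1.png

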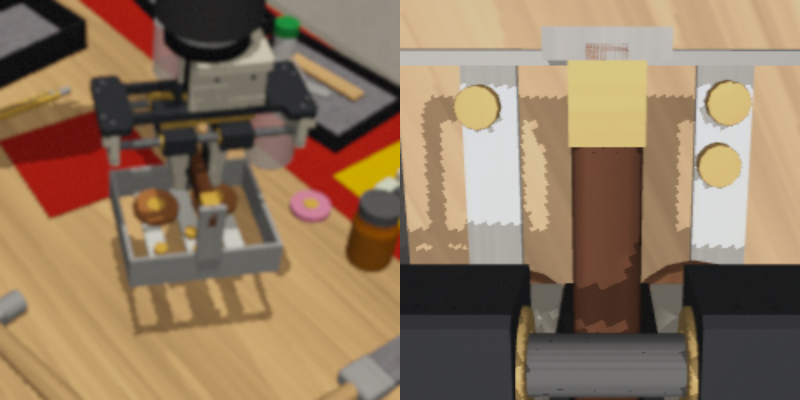

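The sieve is lifted level, with the collars still on the bars: three are visible in the wrist half at (477,107), (728,103) and (719,165), and the rest are under the handle. Now I'll carry it to the case.

>>> {"op": "apply_moves", "data": {
  "targets": [
    {"travel": [-4, 1, 0], "roll": -0.3, "jaw": 0},
    {"travel": [-7, 3, 0], "roll": -0.5, "jaw": 0},
    {"travel": [-12, 3, -1], "roll": -0.8, "jaw": 0},
    {"travel": [-15, 5, 0], "roll": -1.1, "jaw": 0},
    {"travel": [-20, 5, -1], "roll": -1.3, "jaw": 0},
    {"travel": [-23, 6, -1], "roll": -1.6, "jaw": 0},
    {"travel": [-27, 6, 0], "roll": -1.9, "jaw": 0},
    {"travel": [-28, 5, -1], "roll": -1.9, "jaw": 0},
    {"travel": [-27, 4, 0], "roll": -1.8, "jaw": 0},
    {"travel": [-28, 4, -1], "roll": -1.8, "jaw": 0}
  ]
}}

```text
clock: 7.55
tool_pos: [0.5216, -0.1257, 0.1947]
orientation: [-180.0, 0.0, -102.2]
force: [0.6, -0.2, -7.4]
opening: 0.0134
gripper_force: 30.0
```

>>> {"op": "apply_moves", "data": {
  "targets": [
    {"travel": [-28, 2, 0], "roll": -1.8, "jaw": 0},
    {"travel": [-28, 2, 0], "roll": -1.8, "jaw": 0},
    {"travel": [-28, 1, 0], "roll": -1.8, "jaw": 0},
    {"travel": [-28, 1, 0], "roll": -1.8, "jaw": 0},
    {"travel": [-28, -1, 0], "roll": -1.8, "jaw": 0},
    {"travel": [-28, -1, 1], "roll": -1.7, "jaw": 0},
    {"travel": [-28, -2, 0], "roll": -1.7, "jaw": 0},
    {"travel": [-28, -3, 1], "roll": -1.8, "jaw": 0},
    {"travel": [-26, -4, 1], "roll": -1.6, "jaw": 0},
    {"travel": [-22, -3, 0], "roll": -1.4, "jaw": 0}
  ]
}}

```text
clock: 8.55
tool_pos: [0.5507, 0.1458, 0.1916]
orientation: [-180.0, 0.0, -84.9]
force: [0.3, -0.7, -6.2]
opening: 0.0141
gripper_force: 30.0
```

>>> {"op": "apply_moves", "data": {
  "targets": [
    {"travel": [-19, -4, 1], "roll": -1.1, "jaw": 0},
    {"travel": [-14, -3, 0], "roll": -0.9, "jaw": 0},
    {"travel": [-10, -2, 1], "roll": -0.6, "jaw": 0},
    {"travel": [-7, -1, 0], "roll": -0.4, "jaw": 0},
    {"travel": [-2, -1, 0], "roll": -0.2, "jaw": 0},
    {"travel": [-1, 0, 0], "roll": 0, "jaw": 0},
    {"travel": [0, 0, 0], "roll": 0, "jaw": 0}
  ]
}}

```text
clock: 9.25
tool_pos: [0.5566, 0.1966, 0.1896]
orientation: [180.0, -0.0, -82.0]
force: [0.1, -0.1, -6.5]
opening: 0.0136
gripper_force: 30.0
```

```bash
python3 - <<'E'
from h import *
s=ctrl.get_obs();print(s["clock"],s["tool_pos"],s["orientation"],s["force"])
a=ctrl.snapshot("scene");b=ctrl.snapshot("side")
o=np.hstack([cv2.resize(a[80:330,380:630],(400,400)),cv2.resize(b[70:270,160:360],(400,400))])
cv2.imwrite("pics/l2.png",o[:,:,::-1])
E
```

```text
9.25 [0.55662371 0.19661055 0.1895544 ] [ 1.79988708e+02 -6.12683141e-03 -8.19825257e+01] [ 0.13664139 -0.14421217 -6.54442482]
```

View pics/l2.png

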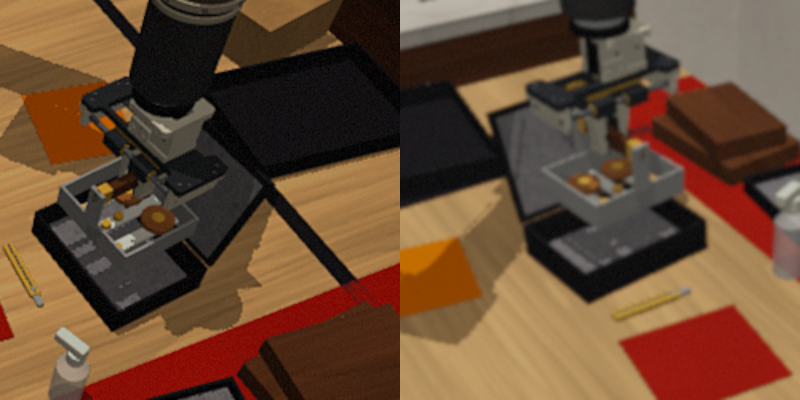

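The sieve sits centred over the case, clear of the lid, with the collars still in it. I'll lower it and shake.

>>> {"op": "apply_moves", "data": {
  "targets": [
    {"travel": [0, 0, 8], "roll": 0, "jaw": 0},
    {"travel": [0, 0, 12], "roll": 0, "jaw": 0},
    {"travel": [0, 0, 12], "roll": 0, "jaw": 0},
    {"travel": [0, 0, 7], "roll": 0, "jaw": 0},
    {"travel": [0, 0, 0], "roll": 0, "jaw": 0},
    {"travel": [0, 20, 0], "roll": 0, "jaw": 0},
    {"travel": [0, -20, 0], "roll": 0, "jaw": 0},
    {"travel": [0, -20, 0], "roll": 0, "jaw": 0},
    {"travel": [0, 20, 0], "roll": 0, "jaw": 0},
    {"travel": [0, 0, 0], "roll": 0, "jaw": 0}
  ]
}}

```text
clock: 10.35
tool_pos: [0.5553, 0.1966, 0.1503]
orientation: [179.9, -0.0, -82.0]
force: [0.0, -0.9, -5.6]
opening: 0.0138
gripper_force: 30.0
```

>>> {"op": "apply_moves", "data": {
  "targets": [
    {"travel": [0, 22, 0], "roll": 0, "jaw": 0},
    {"travel": [0, -22, 0], "roll": 0, "jaw": 0},
    {"travel": [0, -22, 0], "roll": 0, "jaw": 0},
    {"travel": [0, 22, 0], "roll": 0, "jaw": 0},
    {"travel": [0, 22, 0], "roll": 0, "jaw": 0},
    {"travel": [0, -22, 0], "roll": 0, "jaw": 0},
    {"travel": [0, -22, 0], "roll": 0, "jaw": 0},
    {"travel": [0, 22, 0], "roll": 0, "jaw": 0},
    {"travel": [0, 22, 0], "roll": 0, "jaw": 0},
    {"travel": [0, -22, 0], "roll": 0, "jaw": 0}
  ]
}}

```text
clock: 11.35
tool_pos: [0.5519, 0.1954, 0.1502]
orientation: [179.7, -0.0, -81.9]
force: [1.8, 0.2, -5.9]
opening: 0.0137
gripper_force: 30.0
```

>>> {"op": "apply_moves", "data": {
  "targets": [
    {"travel": [0, -22, 0], "roll": 0, "jaw": 0},
    {"travel": [0, 22, 0], "roll": 0, "jaw": 0},
    {"travel": [0, 22, 0], "roll": 0, "jaw": 0},
    {"travel": [0, -22, 0], "roll": 0, "jaw": 0},
    {"travel": [0, -22, 0], "roll": 0, "jaw": 0},
    {"travel": [0, 22, 0], "roll": 0, "jaw": 0},
    {"travel": [0, 22, 0], "roll": 0, "jaw": 0},
    {"travel": [0, -22, 0], "roll": 0, "jaw": 0},
    {"travel": [0, 0, 0], "roll": 0, "jaw": 0},
    {"travel": [0, 0, 0], "roll": 0, "jaw": 0}
  ]
}}

```text
clock: 12.35
tool_pos: [0.5571, 0.1973, 0.1509]
orientation: [-180.0, 0.0, -81.9]
force: [-0.0, 0.3, -4.9]
opening: 0.0137
gripper_force: 30.0
```

```bash
python3 - <<'E'
from h import *
s=ctrl.get_obs();print(s["clock"],s["tool_pos"],s["orientation"],s["force"])
a=ctrl.snapshot("scene");b=ctrl.snapshot("wrist")
o=np.hstack([cv2.resize(a[170:290,390:510],(400,400),interpolation=2),cv2.resize(b[60:310,195:445],(400,400))])
cv2.imwrite("pics/l3.png",o[:,:,::-1])
E
```

```text
12.35 [0.55709345 0.19730713 0.15088504] [-1.79965107e+02  7.95138478e-03 -8.19440080e+01] [-0.01009939  0.31614647 -4.93872182]
```

View pics/l3.png

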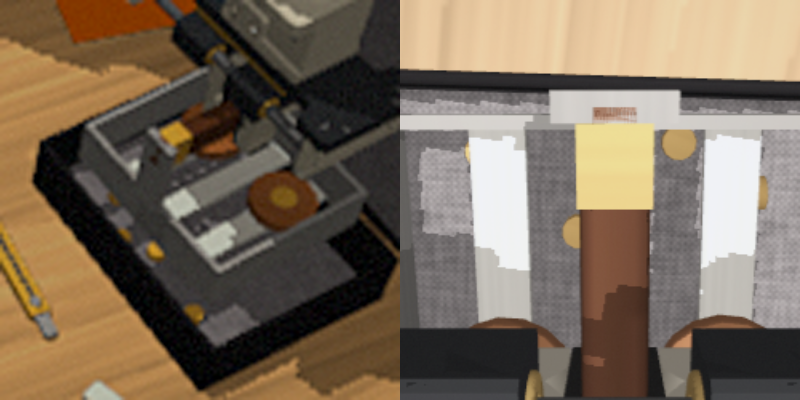

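The visible bars look empty. Four collars lie in the case, at (110,200), (125,235), (155,250) and (195,313) in the scene crop, and the fifth is hidden. I'll shake for longer, then count from another view.

>>> {"op": "apply_moves", "data": {
  "targets": [
    {"travel": [0, 22, 0], "roll": 0, "jaw": 0},
    {"travel": [0, -24, 0], "roll": 0, "jaw": 0},
    {"travel": [0, -24, 0], "roll": 0, "jaw": 0},
    {"travel": [0, 24, 0], "roll": 0, "jaw": 0},
    {"travel": [0, 24, 0], "roll": 0, "jaw": 0},
    {"travel": [0, -24, 0], "roll": 0, "jaw": 0},
    {"travel": [0, -24, 0], "roll": 0, "jaw": 0},
    {"travel": [0, 24, 0], "roll": 0, "jaw": 0},
    {"travel": [0, 24, 0], "roll": 0, "jaw": 0},
    {"travel": [0, -24, 0], "roll": 0, "jaw": 0}
  ]
}}

```text
clock: 13.45
tool_pos: [0.5524, 0.1951, 0.1495]
orientation: [179.6, -0.1, -82.0]
force: [2.3, 0.0, -5.9]
opening: 0.0136
gripper_force: 30.0
```

>>> {"op": "apply_moves", "data": {
  "targets": [
    {"travel": [0, -24, 0], "roll": 0, "jaw": 0},
    {"travel": [0, 24, 0], "roll": 0, "jaw": 0},
    {"travel": [0, 24, 0], "roll": 0, "jaw": 0},
    {"travel": [0, -24, 0], "roll": 0, "jaw": 0},
    {"travel": [0, -24, 0], "roll": 0, "jaw": 0},
    {"travel": [0, 24, 0], "roll": 0, "jaw": 0},
    {"travel": [0, 24, 0], "roll": 0, "jaw": 0},
    {"travel": [0, -22, 0], "roll": 0, "jaw": 0},
    {"travel": [0, 0, 0], "roll": 0, "jaw": 0},
    {"travel": [0, 0, 0], "roll": 0, "jaw": 0}
  ]
}}

```text
clock: 14.45
tool_pos: [0.5567, 0.1971, 0.1506]
orientation: [180.0, 0.0, -82.0]
force: [0.0, -1.3, -6.4]
opening: 0.0139
gripper_force: 30.0
```

>>> {"op": "apply_moves", "data": {
  "targets": [
    {"travel": [0, 0, -5], "roll": 0, "jaw": 0},
    {"travel": [0, 0, -10], "roll": 0, "jaw": 0},
    {"travel": [0, 0, -15], "roll": 0, "jaw": 0},
    {"travel": [0, 0, -20], "roll": 0, "jaw": 0},
    {"travel": [0, 0, -20], "roll": 0, "jaw": 0},
    {"travel": [0, 0, -15], "roll": 0, "jaw": 0},
    {"travel": [0, 0, -10], "roll": 0, "jaw": 0},
    {"travel": [0, 0, -5], "roll": 0, "jaw": 0},
    {"travel": [0, 0, 0], "roll": 0, "jaw": 0}
  ]
}}

```text
clock: 15.35
tool_pos: [0.5567, 0.1972, 0.2512]
orientation: [-179.9, 0.0, -81.9]
force: [-0.6, -1.1, -5.7]
opening: 0.0142
gripper_force: 30.0
```

```bash
python3 - <<'E'
from h import *
s=ctrl.get_obs();print(s["clock"],s["tool_pos"],s["orientation"],s["force"])
a=ctrl.snapshot("scene");b=ctrl.snapshot("side")
o=np.hstack([cv2.resize(a[140:290,390:540],(400,400),interpolation=2),cv2.resize(b[100:220,210:330],(400,400),interpolation=2)])
cv2.imwrite("pics/l4.png",o[:,:,::-1])
E
```

```text
15.35 [0.55672486 0.19720387 0.25123345] [-1.79947986e+02  3.25411307e-02 -8.19433575e+01] [-0.64483935 -1.1365083  -5.71830141]
```

View pics/l4.png

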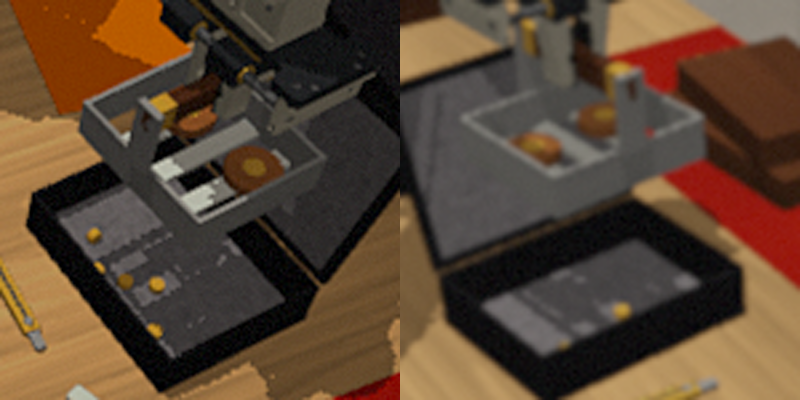

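All five collars are in the case, at (93,236), (100,268), (125,281), (156,284) and (155,330), and the two caps are in the sieve. Next stop is the mat.

```bash
python3 - <<'E'
from h import *
plan([(.547,.08,.22,-88),(.53,-.072,.16,-96.4)],start=[.5567,.1972,.251,-82],vmax=28,acc=5)
E
```

```text
[5, 1, 1],0.2 | [9, 2, 2],0.5 | [15, 3, 4],0.8 | [19, 4, 4],0.9 | [24, 4, 7],1.3 | [26, 4, 8],1.4 | [27, 4, 8],1.4 | [26, 4, 9],1.4 | [26, 2, 9],1.4 | [26, 3, 10],1.4
[22, 1, 10],1.3 | [18, 1, 7],1.0 | [13, 1, 6],0.7 | [8, 0, 4],0.5 | [4, 0, 2],0.2 | [0, 0, 0],-0.0
end [0.5299, -0.072, 0.16, -96.4] 16
```

>>> {"op": "apply_moves", "data": {
  "targets": [
    {"travel": [5, 1, 1], "roll": 0.2, "jaw": 0},
    {"travel": [9, 2, 2], "roll": 0.5, "jaw": 0},
    {"travel": [15, 3, 4], "roll": 0.8, "jaw": 0},
    {"travel": [19, 4, 4], "roll": 0.9, "jaw": 0},
    {"travel": [24, 4, 7], "roll": 1.3, "jaw": 0},
    {"travel": [26, 4, 8], "roll": 1.4, "jaw": 0},
    {"travel": [27, 4, 8], "roll": 1.4, "jaw": 0},
    {"travel": [26, 4, 9], "roll": 1.4, "jaw": 0},
    {"travel": [26, 2, 9], "roll": 1.4, "jaw": 0},
    {"travel": [26, 3, 10], "roll": 1.4, "jaw": 0}
  ]
}}

```text
clock: 16.45
tool_pos: [0.537, -0.01, 0.1882]
orientation: [-180.0, -0.0, -92.8]
force: [0.8, 0.1, -5.9]
opening: 0.014
gripper_force: 30.0
```

>>> {"op": "apply_moves", "data": {
  "targets": [
    {"travel": [22, 1, 10], "roll": 1.3, "jaw": 0},
    {"travel": [18, 1, 7], "roll": 1.0, "jaw": 0},
    {"travel": [13, 1, 6], "roll": 0.7, "jaw": 0},
    {"travel": [8, 0, 6], "roll": 0.5, "jaw": 0},
    {"travel": [4, 0, 10], "roll": 0.2, "jaw": 0},
    {"travel": [0, 0, 14], "roll": 0, "jaw": 0},
    {"travel": [0, 0, 14], "roll": 0, "jaw": 0},
    {"travel": [0, 0, 10], "roll": 0, "jaw": 0},
    {"travel": [0, 0, 6], "roll": 0, "jaw": 0},
    {"travel": [0, 0, 0], "roll": 0, "jaw": 0}
  ]
}}

```text
clock: 17.45
tool_pos: [0.5298, -0.0719, 0.1047]
orientation: [179.9, -0.0, -96.3]
force: [-0.1, -0.5, -5.8]
opening: 0.0137
gripper_force: 30.0
```

Now the last 13 mm down, in small steps.

>>> {"op": "apply_moves", "data": {
  "targets": [
    {"travel": [0, 0, 4], "roll": 0, "jaw": 0},
    {"travel": [0, 0, 4], "roll": 0, "jaw": 0},
    {"travel": [0, 0, 3], "roll": 0, "jaw": 0},
    {"travel": [0, 0, 1], "roll": 0, "jaw": 0},
    {"travel": [0, 0, 0], "roll": 0, "jaw": 0},
    {"travel": [0, 0, 0], "roll": 0, "jaw": 0}
  ]
}}

```text
clock: 18.05
tool_pos: [0.5303, -0.0722, 0.0945]
orientation: [-180.0, -0.0, -96.3]
force: [-4.6, 1.2, 5.9]
opening: 0.0134
gripper_force: 30.0
```

Contact is made, since the force went from -5.8 to +5.9. Release and rise.

>>> {"op": "apply_moves", "data": {
  "targets": [
    {"travel": [0, 0, 0], "roll": 0, "jaw": 20},
    {"travel": [0, 0, 0], "roll": 0, "jaw": 30},
    {"travel": [0, 0, 0], "roll": 0, "jaw": 45},
    {"travel": [0, 0, 0], "roll": 0, "jaw": 45},
    {"travel": [0, 0, 0], "roll": 0, "jaw": 45},
    {"travel": [0, 0, -5], "roll": 0, "jaw": 45},
    {"travel": [0, 0, -15], "roll": 0, "jaw": 45},
    {"travel": [0, 0, -30], "roll": 0, "jaw": 45},
    {"travel": [0, 0, -40], "roll": 0, "jaw": 45},
    {"travel": [0, 0, -45], "roll": 0, "jaw": 45}
  ]
}}

```text
clock: 19.05
tool_pos: [0.5294, -0.0722, 0.2296]
orientation: [179.9, -0.0, -96.3]
force: [2.5, 0.1, -0.4]
opening: 0.0451
gripper_force: 0.0
```

>>> {"op": "apply_moves", "data": {
  "targets": [
    {"travel": [0, 0, -45], "roll": 0, "jaw": 20},
    {"travel": [0, 0, -30], "roll": 0, "jaw": 0},
    {"travel": [0, 0, -15], "roll": 0, "jaw": 0},
    {"travel": [0, 0, 0], "roll": 0, "jaw": 0}
  ]
}}

```text
clock: 19.45
tool_pos: [0.5311, -0.0722, 0.3218]
orientation: [-179.7, 0.1, -96.3]
force: [0.5, -0.4, -0.3]
opening: 0.0185
gripper_force: 0.0
```

```bash
python3 - <<'E'
from h import *
s=ctrl.get_obs();print(s["clock"],s["tool_pos"],s["orientation"],s["force"],s["opening"])
a=ctrl.snapshot("scene");b=ctrl.snapshot("side")
cv2.imwrite("pics/a5.png",a[:,:,::-1]);cv2.imwrite("pics/b5.png",b[:,:,::-1])
o=np.hstack([cv2.resize(a[130:330,290:490+70],(540,400),interpolation=2),cv2.resize(b[90:290,230:360],(260,400),interpolation=2)])
cv2.imwrite("pics/l5.png",o[:,:,::-1])
E
```

```text
19.45 [ 0.53112311 -0.0721544   0.32177481] [-1.79703601e+02  6.15429467e-02 -9.63358262e+01] [ 0.48924133 -0.3667145  -0.30717953] 0.018507026820126397
```

View pics/l5.png

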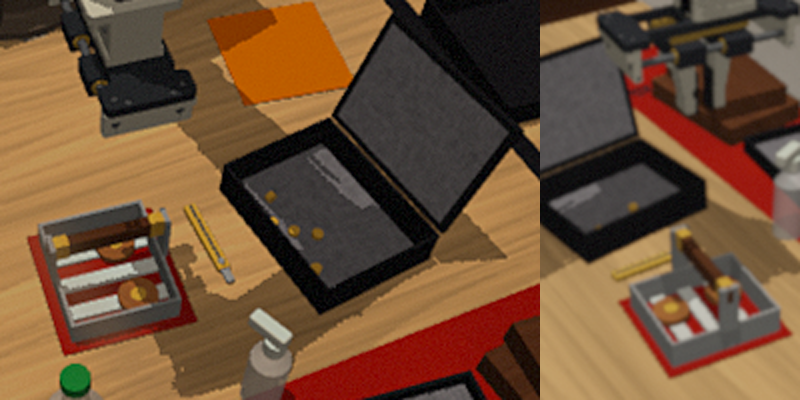

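The sieve stands in the middle of the red mat with both caps, and the five collars are in the case. Next is the lid: go over it, come down behind it with the fingers closed, and push toward −y.

```bash
python3 - <<'E'
from h import *
plan([(.545,.2,.335,-86),(.537,.395,.32,-82)],start=[.531,-.072,.3235,-96.4],vmax=40,acc=10)
print(ctrl.get_obs()["joint_pos"])
E
```

```text
[-10, 0, -1],-0.5 | [-20, 0, -2],-0.9 | [-30, 0, -2],-1.4 | [-40, 0, -3],-1.7 | [-40, -1, -2],-1.6 | [-40, -2, -1],-1.5 | [-40, -2, 0],-1.3 | [-40, -2, 0],-1.2 | [-40, -2, 0],-1.0 | [-39, -3, 2],-1.0
[-40, -2, 3],-0.8 | [-37, -2, 3],-0.7 | [-27, -2, 4],-0.5 | [-17, -1, 2],-0.2 | [-7, 0, 0],-0.1 | [0, 0, 1],0.0
end [0.5366, 0.3948, 0.3195, -82.0] 16
[ 1.32660729e+01  4.98699437e+00 -1.04657103e+01 -2.37749870e-02
 -7.45290321e+01 -1.96050386e+01]
```

>>> {"op": "apply_moves", "data": {
  "targets": [
    {"travel": [-10, 0, -1], "roll": -0.5, "jaw": 0},
    {"travel": [-20, 0, -2], "roll": -0.9, "jaw": 0},
    {"travel": [-30, 0, -2], "roll": -1.4, "jaw": 0},
    {"travel": [-40, 0, -3], "roll": -1.7, "jaw": 0},
    {"travel": [-40, -1, -2], "roll": -1.6, "jaw": 0},
    {"travel": [-40, -2, -1], "roll": -1.5, "jaw": 0},
    {"travel": [-40, -2, 0], "roll": -1.3, "jaw": 0},
    {"travel": [-40, -2, 0], "roll": -1.2, "jaw": 0},
    {"travel": [-40, -2, 0], "roll": -1.0, "jaw": 0},
    {"travel": [-39, -3, 2], "roll": -1.0, "jaw": 0}
  ]
}}

```text
clock: 20.55
tool_pos: [0.5425, 0.269, 0.3265]
orientation: [179.9, -0.1, -84.2]
force: [0.4, -0.7, 0.5]
opening: 0.0003
gripper_force: 0.0
```

>>> {"op": "apply_moves", "data": {
  "targets": [
    {"travel": [-40, -2, 3], "roll": -0.8, "jaw": 0},
    {"travel": [-37, -2, 3], "roll": -0.7, "jaw": 0},
    {"travel": [-27, -2, 4], "roll": -0.5, "jaw": 0},
    {"travel": [-17, -1, 2], "roll": -0.2, "jaw": 0},
    {"travel": [-7, 0, 10], "roll": -0.1, "jaw": 0},
    {"travel": [0, 0, 25], "roll": 0, "jaw": 0},
    {"travel": [0, 0, 35], "roll": 0, "jaw": 0},
    {"travel": [0, 0, 35], "roll": 0, "jaw": 0},
    {"travel": [0, 0, 20], "roll": 0, "jaw": 0},
    {"travel": [0, 0, 8], "roll": 0, "jaw": 0}
  ]
}}

```text
clock: 21.55
tool_pos: [0.5346, 0.3925, 0.1796]
orientation: [179.8, -0.2, -82.0]
force: [0.3, -0.0, 0.8]
opening: 0.0002
gripper_force: 0.0
```

>>> {"op": "apply_moves", "data": {
  "targets": [
    {"travel": [10, 0, 0], "roll": 0, "jaw": 0},
    {"travel": [15, 0, 0], "roll": 0, "jaw": 0},
    {"travel": [15, 0, 0], "roll": 0, "jaw": 0},
    {"travel": [15, 0, 0], "roll": 0, "jaw": 0},
    {"travel": [15, 0, 0], "roll": 0, "jaw": 0},
    {"travel": [15, 0, 0], "roll": 0, "jaw": 0},
    {"travel": [15, 0, 0], "roll": 0, "jaw": 0},
    {"travel": [15, 0, 0], "roll": 0, "jaw": 0},
    {"travel": [15, 0, 0], "roll": 0, "jaw": 0},
    {"travel": [15, 0, 0], "roll": 0, "jaw": 0}
  ]
}}

```text
clock: 22.55
tool_pos: [0.5558, 0.2498, 0.1824]
orientation: [180.0, -0.0, -81.9]
force: [0.3, 0.9, -1.0]
opening: 0.0003
gripper_force: 0.2
```

>>> {"op": "apply_moves", "data": {
  "targets": [
    {"travel": [15, 0, 0], "roll": 0, "jaw": 0},
    {"travel": [10, 0, 0], "roll": 0, "jaw": 0},
    {"travel": [0, 0, -20], "roll": 0, "jaw": 0},
    {"travel": [0, 0, -30], "roll": 0, "jaw": 0},
    {"travel": [0, 0, -30], "roll": 0, "jaw": 0},
    {"travel": [0, 0, -20], "roll": 0, "jaw": 0},
    {"travel": [0, 0, 0], "roll": 0, "jaw": 0},
    {"travel": [0, 0, 0], "roll": 0, "jaw": 0},
    {"travel": [0, 0, 0], "roll": 0, "jaw": 0},
    {"travel": [0, 0, 0], "roll": 0, "jaw": 0}
  ]
}}

```text
clock: 23.55
tool_pos: [0.5588, 0.226, 0.2814]
orientation: [179.9, -0.1, -81.9]
force: [-0.7, -0.3, -0.6]
opening: 0.0004
gripper_force: 0.0
```

```bash
python3 - <<'E'
from h import *
s=ctrl.get_obs();print(s["clock"],s["tool_pos"],s["force"])
a=ctrl.snapshot("scene");b=ctrl.snapshot("side")
o=np.hstack([cv2.resize(a[130:330,290:490+70],(540,400),interpolation=2),cv2.resize(b[90:290,190:320],(260,400),interpolation=2)])
cv2.imwrite("pics/l6.png",o[:,:,::-1])
E
```

```text
23.55 [0.55879863 0.22603933 0.28140887] [-0.72810166 -0.34881286 -0.64726406]
```

View pics/l6.png

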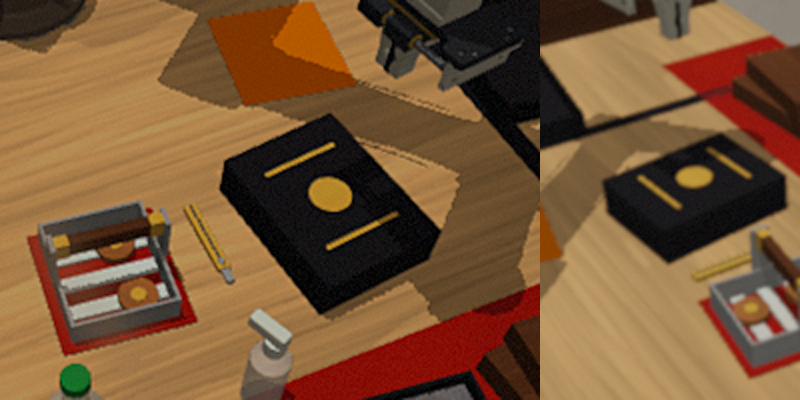

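The lid lies flat shut on the case at (330,210), the sieve is on the mat, and the gripper is clear of everything. I'll let it settle briefly and hand in.

>>> {"op": "apply_moves", "data": {
  "targets": [
    {"travel": [0, 0, -20], "roll": 0, "jaw": 0},
    {"travel": [0, 0, 0], "roll": 0, "jaw": 0},
    {"travel": [0, 0, 0], "roll": 0, "jaw": 0},
    {"travel": [0, 0, 0], "roll": 0, "jaw": 0},
    {"travel": [0, 0, 0], "roll": 0, "jaw": 0},
    {"travel": [0, 0, 0], "roll": 0, "jaw": 0}
  ]
}}

```text
clock: 24.25
tool_pos: [0.559, 0.2263, 0.302]
orientation: [180.0, -0.0, -81.9]
force: [-0.2, 1.0, 0.4]
opening: 0.0007
gripper_force: 0.0
```

```bash
python3 -c "
from plant import ctrl
print(ctrl.close_job())"
```

```text
the job is handed in; nothing more can be done
None
```

I handed the job in at about 24 s with all five collars in the shut case and the sieve with both caps on the red mat, as the last pictures show; the hand-in returned no verdict.

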